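# Fill the table caddy and lift it ready to carry

## Robot

A 6-joint arm with a two-finger parallel gripper is mounted at the origin on a cart in front of the work surface, level with it; the furniture and walls round the work are solid. World frame = base frame: x ahead of the robot, y to its left, z up, the work surface at z = 0. Lengths are in mm, angles in degrees, forces in N, time in s.
With the tool pointing down it reaches from about 400 to 925 mm from the base axis. Payload 3.4 kg.
Tool frame: the origin (TCP) lies at the very end of the fingers, on their centre line; the grasp point (between the pads) lies 19 mm behind it; z points along the fingers, y is the line along which they close (so a half turn about z gives the same grasp; the last joint's range is limited). The gripper opens to 85 mm and grips with 20 to 120 N. Pads are 22 mm wide; open, the fingers measure 114 mm over their backs; the gripper's body (76 mm by 85 mm) begins 54 mm behind the grasp point. The pads swing forward as they close: fully open they stand 13 mm farther back than shut.
Start: joints at [71.476, 17.578, 86.31, -0, 76.112, -4.211], TCP at [142.169, 557.153, 231.305] pointing down, gripper open.
Joint ranges: [-179.03, 179.03], [-60, 130.46], [8.19, 133.38], [-81.62, 261.62], [5.75, 156.47], [-153.77, 153.77]. Speed limits (degrees/s): [147.25, 147.25, 180, 180, 180, 180].

## Interface

Orientations are given as [roll, pitch, yaw] about the fixed x, y, z axes, in that order (R = Rz(yaw) Ry(pitch) Rx(roll)).
In Python, from plant import arm gives the robot as it stands.
- The arm moves only by the tool move_arm, never from a script. Its argument "targets" is a list of rows, each an object of numbers: "tx", "ty", "tz": the shift along the tool's x, y, z as a fraction of full scale; "rx", "ry", "rz": the turn, a rotation vector about the tool's x, y, z as a fraction of full scale; "fingers": the opening, from 0 (shut) to 1 (fully open). A call has 1 to 5 rows; each row is the pose to reach, as a shift and turn from the pose commanded when the call began, along the tool's axes at that moment; what a row does not reach only later rows make up. Full scale, the value 1, is 0.5 m for a shift and 90 degrees for a turn. A row lasts 1/10 s, in which the tool goes at most 50 mm and 8.59 degrees, less where a joint would pass 70% of its speed; a pose out of reach is approached as far as the arm can. A call with a number of a shift or a turn outside -1 to 1 is refused whole. A call with a gripper value outside its range is refused whole. The fingers move at their own pace and stop on an object; the grip force is fixed at half the most. Time passes only in rows, so rows that repeat a pose let the fingers close. It gives the time, the measured TCP pose, the force, the opening and the grip force at its end, in the units of the state.
- arm.read_state(): the state, without advancing time (a new reading comes with each control period).
- arm.snapshot(name): name is "side" or "top"; returns the picture (400x640x3 uint8, red, green, blue); there is no depth.
- arm.calibration(name): a dict with "fx", "fy", "cx", "cy" (pixels), "k1" (the pictures are not rectified: a ray, as slopes to the right and down, at radius r is drawn at 1 + k1 r^2 times it, then the intrinsics apply), "extrinsics" (4x4, takes a point from camera to world coordinates). Camera axes: x right, y up, looking along -z (the intrinsics and any distortion apply to the point x, -y, -z); pixel columns grow to the right and rows downward; lengths in mm; the calibration is good to about 2 mm. A picture is of the moment at which its call begins. calibration takes no time and is no camera call.
- arm.close_job(): hands the job in; it is judged then, once.
Trained networks look in the newest picture that a camera, given by its name, has taken for a name from the list of things; names that differ only in an ending like _2 or _b are one class to them, and where a whole thing is asked for, a point or a joint stands for the part that bears it (a point fixed in the world has none). Each returns a list of dicts, best first, with "confidence" (0 to 1); they miss things now and then, are a little off and sometimes report something else, mostly with a low value. They report only what shows in the picture. A call takes as long as a camera call. They do not tell look-alikes from the thing itself.
- arm.find_in(query, camera): "extent" ([left, top, right, bottom] in pixels, round what is visible of it).
- arm.outline_of(query, camera): "pixels" (400x640 bool, what is visible of it) and "extent" ([left, top, right, bottom] in pixels, round what is visible of it).
The state is a dict: "clock": time; "joint_positions": joint angles; "qd": joint speeds; "tau": joint torques, N m; "position": TCP position; "orientation": TCP orientation; "contact_force": force on the tool from outside, world axes, zero at the start; "ft_torque": the same for the moment, N m; "opening": opening from 0.0 (shut) to 1.0 (fully open); "gripper_force": force on a finger pad.
Only numpy, scipy, OpenCV 4.12 (cv2) and the standard library are available. Lean on these libraries where they do the work, as an engineer would, in place of code of your own. Each camera call takes 0.05 s, during which the arm holds its last target. There are 200 camera calls.

## Task

Get the table caddy ready to carry: its first place already holds the jam jar; stand the slender glass shaker upright in the next place (just past the handle), and after that the wider empty glass jar, lid up, in the last place at the end of the row. Then take the caddy by its handle and lift it straight up until it is about 12 cm above the worktop, level, with all three still standing in it. Finish while holding it there, steady and still; do not put it down, and leave the onion, the bowl and the teacup alone.

Things in the scene. Friction and masses are not known exactly. Their poses are not given: they have to be found in the camera images.
- caddy: Loose table caddy, about 0.36 kg empty: a pale wooden board 80 (x) by 306 (y) by 10 mm thick with three open round steel cups in one row along its y axis and a handle between the first and the second. Origin: underside of the board, directly below the handle; z up. The row runs from +y (place 1, jam jar) to -y (place 3). The board reaches from y = -190 to y = +115 mm.
- handle (a point): Centre of the caddy's handle grip: a wooden bar 16 mm thick (caddy x), 50 mm long (caddy y), 22 mm high, its centre 116 mm above the board's underside, on two thin steel posts 38 mm apart. The space under the bar is open. Axes as the caddy's. The loaded caddy nearly balances here, about 0.8 kg in all.
- place1 (a point): Centre of the floor of the first cup, 72 mm from the handle on caddy +y; wide (69 mm inside). It already holds the jam jar. This floor is 10 mm above the board's underside; the cup rims of all three places stand 16 mm above their floors.
- place2 (a point): Centre of the floor of the second cup, 82 mm from the handle on caddy -y; 45 mm inside diameter, for the slender shaker.
- place3 (a point): Centre of the floor of the third cup at the end of the row, 148 mm from the handle on caddy -y; 62 mm inside diameter, for the glass jar.
- jam_mid (a point): Jam jar, lidded round jar 61 mm wide and 75 mm tall, standing loose in place 1; the point is its centre, 37.5 mm above its foot.
- shaker_mid (a point): Slender round glass shaker with a domed pressed cap, 37 mm wide and 69 mm tall (straight glass to 47 mm, cap above), about 0.06 kg, standing loose on the worktop to the right; the point is its centre, 34.5 mm above its foot.
- glassjar_mid (a point): Empty lidded glass jar, round, 55 mm wide at its belly (45 mm up) and at its lid (53 mm across, from 59 mm up), narrowing to 44 mm at the foot; 70 mm tall, about 0.12 kg, standing loose on the worktop to the right; the point is its centre, 35 mm above its foot. Held by the upper half it sits straight between the fingers.
- onion_mid (a point): Onion, 55 mm wide, 65 mm tall with its stalk, to the right among the containers; leave alone. The point is 32.5 mm above its foot.
- bowl_mid (a point): Small white bowl, 116 mm wide, 51 mm tall, to the left; leave alone. The point is 25.5 mm above its foot.
- cup_mid (a point): White teacup with a handle, 92 by 121 mm, 60 mm tall, to the left; leave alone. The point is 30 mm above its foot.
Not all that is in view belongs to the job. What is shaped like the part that bears shaker_mid but red is not meant. Leave any yellow look-alike of the part that bears glassjar_mid alone.

How it is judged (in metres and radians):
On the way, in this order (a step that is already met when the one before it is completed fails the run):
1. the shaker stands upright in place 2, let go, while the caddy stands on the worktop (horizontal distance between shaker_mid and place2 below 0.012 m and z of shaker_mid in the frame of place2 below 0.042 m and angle between shaker_mid's own z axis and vertical below 0.2 rad and contact force between the fingers and shaker below 0.2 N and height (world z) of caddy below 0.015 m), for 0.2 s.
2. the glass jar stands upright in place 3, let go, while the caddy stands on the worktop (horizontal distance between glassjar_mid and place3 below 0.016 m and z of glassjar_mid in the frame of place3 below 0.043 m and angle between glassjar_mid's own z axis and vertical below 0.2 rad and contact force between the fingers and glassjar below 0.2 N and height (world z) of caddy below 0.015 m), for 0.2 s.
At the end, for the whole second after the job is handed in: The gripper alone holds the caddy, underside 85 to 170 mm above the worktop, within 0.12 rad of level, at rest (30 mm/s, 0.2 rad/s), touching no container; shaker, glass jar and jam jar stand upright (0.2 rad) on the floors of places 2, 3 and 1 (height (world z) of caddy between 0.085 and 0.17 m and angle between caddy's own z axis and vertical below 0.12 rad and linear speed of caddy below 0.03 m/s and angular speed of caddy below 0.2 rad/s and contact force between the fingers and caddy above 2 N and contact force between caddy and bowl below 0.1 N and contact force between caddy and cup below 0.1 N and contact force between caddy and onion below 0.1 N and contact force between the fingers and shaker below 0.2 N and contact force between the fingers and glassjar below 0.2 N and contact force between the fingers and jam below 0.2 N and distance between shaker_mid and place2 below 0.044 m and z of shaker_mid in the frame of place2 above 0.02 m and angle between the z axis of each of shaker_mid, glassjar_mid, jam_mid and the z axis of caddy, either way round below 0.2 rad and distance between glassjar_mid and place3 below 0.046 m and z of glassjar_mid in the frame of place3 above 0.02 m and distance between jam_mid and place1 below 0.047 m and z of jam_mid in the frame of place1 above 0.02 m); the arm keeps its last pose, push and grip.
It fails at once if the onion, bowl or teacup is moved by more than 30 mm (distance of any of onion_mid, bowl_mid, cup_mid from where it was at the start of the episode above 0.03 m).
It fails at once if the caddy is tipped by more than 0.35 rad (angle between caddy's own z axis and vertical above 0.35 rad).
It fails at once if the jam jar is taken out of its cup (distance between jam_mid and place1 above 0.07 m).
It also fails if it takes over 61 s, if anything falls off the work surface, if the arm or the gripper's body presses on something with over 40 N, if the wrist force passes 120 N, or if a joint passes its speed limit or range.

## Working session

There is one attempt and no reset: what is moved stays moved. The work goes in short steps, Python scripts to look and compute and a tool call to move; the robot and the scene stay as the last step left them, time stands still between calls to the robot, and variables do not carry over. Pictures are saved under pics/ and viewed, at most 10 in all, crops included, and the job is handed in when it is done.

Besides the shell and the picture viewer there is one more tool, called after "Request:" as a command line: name --argument value ..., lists and objects as JSON in quotes. move_arm: Moves the arm, as the interface text tells. Shift numbers are shares of 0.5 m and turn numbers shares of 90 degrees, none past 1 either way. Its arguments: {"type":"object","properties":{"targets":{"type":"array","items":{"type":"object","properties":{"tx":{"type":"number","minimum":-1,"maximum":1},"ty":{"type":"number","minimum":-1,"maximum":1},"tz":{"type":"number","minimum":-1,"maximum":1},"rx":{"type":"number","minimum":-1,"maximum":1},"ry":{"type":"number","minimum":-1,"maximum":1},"rz":{"type":"number","minimum":-1,"maximum":1},"fingers":{"type":"number"}}}}},"required":["targets"]}

```bash
ls; mkdir -p pics; python3 - <<'E'
from plant import arm
import cv2,numpy as np
s=arm.read_state();print(s)
for n in("top","side"):
    im=arm.snapshot(n);cv2.imwrite(f"pics/{n}0.png",im[:,:,::-1])
    c=arm.calibration(n);print(n,{k:(np.round(v,4).tolist()) for k,v in c.items()})
    for q in("caddy","handle","jam_mid","shaker_mid","glassjar_mid","onion_mid","bowl_mid","cup_mid"):
        print(n,q,[(np.round(d["extent"]).tolist(),round(d["confidence"],2)) for d in arm.find_in(q,n)])
E
```

```text
pics
{'clock': 0.0, 'joint_positions': array([ 7.14775701e+01,  1.76230308e+01,  8.63833231e+01, -1.06110438e-03,
        7.61106488e+01, -4.21103732e+00]), 'qd': array([ 0.01434897, -0.01051156,  0.02603175, -0.02214106,  0.06182617,
       -0.11036101]), 'tau': array([ 1.64928450e-03, -4.57560647e+01, -2.51918310e+01, -3.06235233e-05,
        1.33440309e-02,  9.22337449e-06]), 'position': array([141.94314363, 556.49087011, 230.37706343]), 'orientation': array([-1.79883238e+02, -7.56475752e-03,  1.65688856e+02]), 'contact_force': array([-0.08688589,  0.27614142,  0.77322224]), 'ft_torque': array([ 0.01901327,  0.02952573, -0.06621723]), 'gripper_force': 0.0, 'opening': 1.0026969737894817}
top {'fx': 468.4023, 'fy': 468.4023, 'cx': 324.0785, 'cy': 200.8266, 'k1': 0.0071, 'extrinsics': [[-0.3878, 0.8254, -0.4103, -52.6256], [-0.9217, -0.3501, 0.1668, 317.3197], [-0.006, 0.4429, 0.8965, 1492.8579], [0.0, 0.0, 0.0, 1.0]]}
top caddy [([281.0, 213.0, 371.0, 251.0], 0.96)]
top handle [([278.0, 208.0, 370.0, 251.0], 0.82)]
top jam_mid [([285.0, 206.0, 303.0, 230.0], 0.57)]
top shaker_mid [(
[... 395 characters left out ...]
841, 'cx': 317.7887, 'cy': 203.4617, 'k1': -0.0949, 'extrinsics': [[0.4379, 0.6558, -0.615, -294.5095], [-0.899, 0.3226, -0.2961, -386.7586], [0.0042, 0.6825, 0.7308, 1100.3955], [0.0, 0.0, 0.0, 1.0]]}
side caddy [([266.0, 182.0, 332.0, 268.0], 0.69)]
side handle [([263.0, 180.0, 331.0, 266.0], 0.74)]
side jam_mid [([268.0, 174.0, 287.0, 203.0], 0.61)]
side shaker_mid [([435.0, 253.0, 452.0, 276.0], 0.86), ([435.0, 231.0, 448.0, 252.0], 0.74)]
side glassjar_mid [([397.0, 212.0, 417.0, 242.0], 0.64)]
side onion_mid [([381.0, 252.0, 398.0, 275.0], 0.7)]
side bowl_mid [([172.0, 173.0, 209.0, 206.0], 0.59)]
side cup_mid [([401.0, 212.0, 418.0, 242.0], 0.73), ([197.0, 149.0, 233.0, 177.0], 0.63)]
```

```bash
python3 - <<'E'
import cv2,numpy as np
a=cv2.imread("pics/top0.png")[130:310,190:460];b=cv2.imread("pics/side0.png")[130:310,190:460]
cv2.imwrite("pics/crop_t.png",cv2.resize(a,(795,530),interpolation=cv2.INTER_CUBIC))
cv2.imwrite("pics/crop_s.png",cv2.resize(b,(795,530),interpolation=cv2.INTER_CUBIC))
E
```

```text
(no output)
```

View pics/crop_t.png

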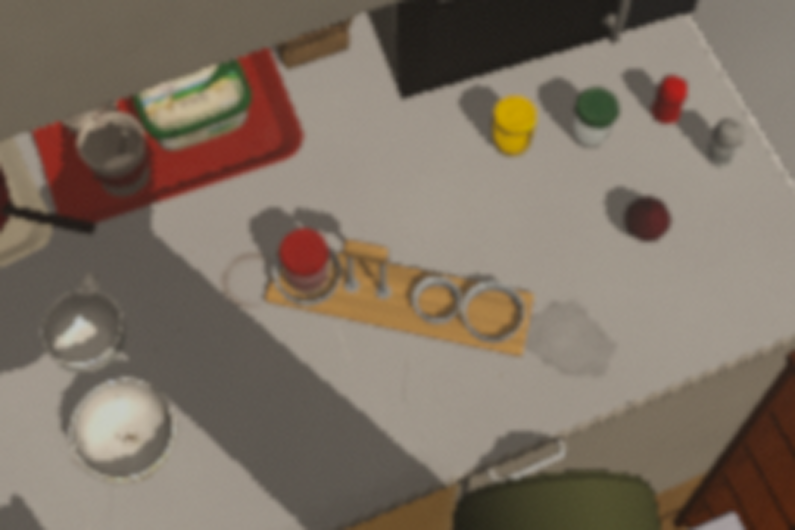

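View pics/crop_s.png

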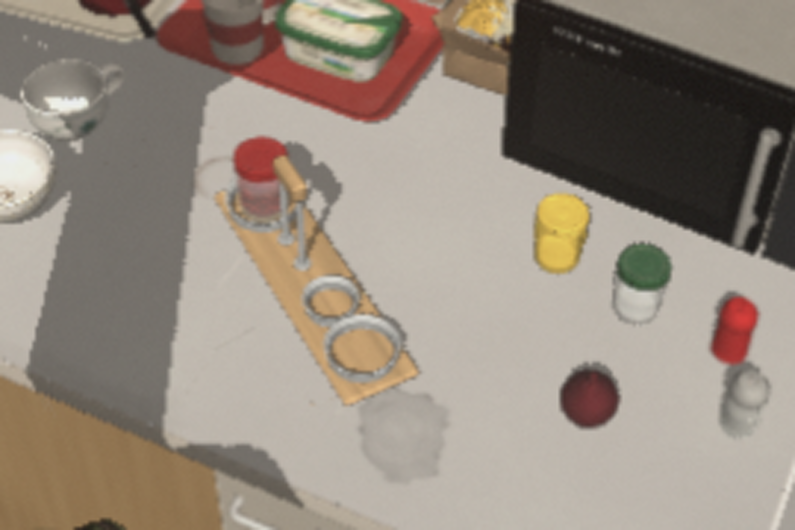

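The top view shows four containers on the right: a yellow jar (361,172), a green-lidded glass jar (395,171), a red shaker (418,163) and a clear glass shaker (435,178). The green-lidded jar and the clear shaker are meant, because the yellow and red ones are the excluded look-alikes. The enlarged crops confirm this. In the side view the jar is at (407,227) and the shaker at (443,265). The caddy is at about (325,230) in the top view, with cup 3 on its right end.

```bash
cat > h.py <<'E'
import numpy as np
from scipy.optimize import least_squares
from plant import arm
C={n:arm.calibration(n) for n in("top","side")}
def proj(n,P):
    c=C[n];P=np.atleast_2d(P);E=np.array(c["extrinsics"])
    q=(P-E[:3,3])@E[:3,:3]
    u,v=q[:,0]/-q[:,2],-q[:,1]/-q[:,2];k=1+c["k1"]*(u*u+v*v)
    return np.c_[c["fx"]*u*k+c["cx"],c["fy"]*v*k+c["cy"]]
t=np.linspace(0,2*np.pi,60)
def body(prof,x,y,z0=0):
    return np.vstack([np.c_[x+r*np.cos(t),y+r*np.sin(t),0*t+z+z0] for z,r in prof])
PROF=dict(shaker=[(0,18.5),(47,18.5),(60,15),(69,6)],glassjar=[(0,22),(45,27.5),(59,26.5),(70,26.5)],jam=[(0,30.5),(75,30.5)],
 onion=[(5,15),(25,27.5),(45,20),(65,3)])
def bb(n,P):
    p=proj(n,P);return np.r_[p.min(0),p.max(0)]
def fit(name,ext,z0=0,x0=(600,-200)):
    """ext: {camera: extent}"""
    f=lambda q:np.concatenate([bb(n,body(PROF[name],*q[:2],z0))-np.array(e) for n,e in ext.items()])
    s=least_squares(f,x0,loss="soft_l1",x_scale=100);return s.x,f(s.x)
def pick(lst,near):
    return min(lst,key=lambda d:np.hypot((d["extent"][0]+d["extent"][2])/2-near[0],(d["extent"][1]+d["extent"][3])/2-near[1])) if lst else None
def cad(q,P):
    x,y,a=q;P=np.atleast_2d(P);c,s=np.cos(a),np.sin(a)
    return np.c_[x+c*P[:,0]-s*P[:,1],y+s*P[:,0]+c*P[:,1],P[:,2]]
E
python3 - <<'E'
from h import *
from scipy.spatial.transform import Rotation as R
for nm,nr in(("shaker",dict(top=(435,178),side=(443,265))),("glassjar",dict(top=(395,171),side=(407,227))),("onion",dict(top=(409,204),side=(390,264)))):
    e={}
    for n in nr:
        d=pick(arm.outline_of(nm+"_mid",n),nr[n])
        if d is None: print("none",nm,n);continue
        m=np.argwhere(d["pixels"]);b=np.r_[m.min(0)[::-1],m.max(0)[::-1]+1]
        c=(b[:2]+b[2:])/2
        print(nm,n,np.round(d["extent"]),b)
        if np.hypot(*(c-nr[n]))<12: e[n]=b
    x,r=fit(nm,e);print(nm,np.round(x,1),np.round(r,1))
K=[(0,-82,26),(0,-148,26),(40,-190,10),(-40,-190,10),(-40,115,10)]
px=dict(top=[(437,298),(491,308),(533,293),(522,355),(265,297)],side=[(331,299),(365,347),(418,372),(348,404),(218,193)])
px={n:np.array(v)/2.944+(190-.17,130-.17) for n,v in px.items()}
f=lambda q:np.concatenate([(proj(n,cad(q,K))-px[n]).ravel() for n in px])
s=least_squares(f,(500,0,0),x_scale=(100,100,1));q=s.x
print("caddy",q[:2],np.degrees(q[2]));print(np.round(s.fun.reshape(2,5,2),1).tolist())
for l,P in dict(p1=(0,72,10),p2=(0,-82,10),p3=(0,-148,10),h=(0,0,116)).items(): print(l,np.round(cad(q,P)[0],1))
E
```

```text
shaker top [429. 171. 442. 186.] [430 170 443 187]
shaker side [436. 254. 454. 276.] [435 257 451 278]
shaker [ 543.7 -360. ] [-0.   0.1  0.1 -0.5 -0.7 -0.9  0.3  1.3]
glassjar top [385. 160. 403. 179.] [385 159 401 180]
glassjar side [400. 215. 414. 240.] [398 213 417 241]
glassjar [ 630.4 -225.6] [-0.1  0.2  0.1  0.7 -0.3 -0.6  1.  -0. ]
onion top [402. 195. 416. 212.] [402 196 418 212]
onion side [381. 255. 399. 277.] [380 256 400 275]
onion [ 488.8 -227.1] [ 0.6  0.7  0.5 -0.4 -0.3 -0.6 -0.  -0.4]
caddy [543.60305563 107.65227532] -36.62824338727388
[[[0.7, -0.2], [1.4, 0.6], [1.3, -0.3], [0.4, -0.0], [0.3, -0.2]], [[0.1, -0.9], [-1.0, -1.0], [0.7, -0.6], [-1.3, -0.7], [-0.9, -0.4]]]
p1 [586.6 165.4  10. ]
p2 [494.7  41.8  10. ]
p3 [455.3 -11.1  10. ]
h [543.6 107.7 116. ]
```

```bash
cat >> h.py <<'E'
def rel(a,b):
    """poses (x,y,z,yaw), tool down: fractions tx,ty,tz,rz"""
    y=np.radians(a[3]);d=np.array(b[:3])-np.array(a[:3])
    return np.round(np.r_[[np.cos(y),np.sin(y),0]@d,[np.sin(y),-np.cos(y),0]@d,-d[2]]/500,4),round(((a[3]-b[3]+180)%360-180)/90,4)
def chain(*W):
    for a,b in zip(W,W[1:]): print(b,*rel(a,b))
E
python3 - <<'E'
from h import *
Y=53.4
chain((142.2,557.2,231.3,165.7),(290,400,231,128),(440,220,231,90),(530,0,231,Y),(560,-200,200,Y),(544,-360,110,Y))
print(fit("shaker",dict(top=(411,153,426,170),side=(435,231,448,252)))[0])
E
```

```text
(290, 400, 231, 128) [-0.3641 -0.2316  0.0006] 0.4189
(440, 220, 231, 90) [-0.4684  0.0148  0.    ] 0.4222
(530, 0, 231, 53.4) [-0.44  0.18  0.  ] 0.4067
(560, -200, 200, 53.4) [-0.2854  0.2867  0.062 ] 0.0
(544, -360, 110, 53.4) [-0.276   0.1651  0.18  ] 0.0
[ 630.72671662 -332.16963023]
```

Request:
move_arm --targets '[{"tx": -0.073, "ty": -0.046, "rz": 0.084, "fingers": 1}, {"tx": -0.146, "ty": -0.092, "rz": 0.168, "fingers": 1}, {"tx": -0.218, "ty": -0.139, "rz": 0.251, "fingers": 1}, {"tx": -0.291, "ty": -0.185, "rz": 0.335, "fingers": 1}, {"tx": -0.364, "ty": -0.232, "rz": 0.419, "fingers": 1}]'

```text
invalid input
```

Request:
move_arm --targets '[{"tx": -0.094, "ty": 0.003, "rz": 0.084, "fingers": 1}, {"tx": -0.187, "ty": 0.006, "rz": 0.169, "fingers": 1}, {"tx": -0.281, "ty": 0.009, "rz": 0.253, "fingers": 1}, {"tx": -0.374, "ty": 0.012, "rz": 0.338, "fingers": 1}, {"tx": -0.468, "ty": 0.015, "rz": 0.422, "fingers": 1}]'

```text
invalid input
```

Request:
move_arm --targets '[{"tx": -0.088, "ty": 0.036, "rz": 0.081, "fingers": 1}, {"tx": -0.176, "ty": 0.072, "rz": 0.163, "fingers": 1}, {"tx": -0.264, "ty": 0.108, "rz": 0.244, "fingers": 1}, {"tx": -0.352, "ty": 0.144, "rz": 0.326, "fingers": 1}, {"tx": -0.44, "ty": 0.18, "rz": 0.407, "fingers": 1}]'

```text
invalid input
```

Request:
move_arm --targets '[{"tx": -0.057, "ty": 0.057, "tz": 0.012, "fingers": 1}, {"tx": -0.114, "ty": 0.115, "tz": 0.025, "fingers": 1}, {"tx": -0.171, "ty": 0.172, "tz": 0.037, "fingers": 1}, {"tx": -0.228, "ty": 0.229, "tz": 0.05, "fingers": 1}, {"tx": -0.285, "ty": 0.287, "tz": 0.062, "fingers": 1}]'

```text
invalid input
```

Request:
move_arm --targets '[{"tx": -0.069, "ty": 0.041, "tz": 0.04, "fingers": 1}, {"tx": -0.138, "ty": 0.083, "tz": 0.08, "fingers": 1}, {"tx": -0.207, "ty": 0.124, "tz": 0.12, "fingers": 1}, {"tx": -0.276, "ty": 0.165, "tz": 0.18, "fingers": 1}, {"tx": -0.276, "ty": 0.165, "tz": 0.18, "fingers": 1}]'

```text
invalid input
```

Request:
move_arm --targets '[{"tx": -0.073, "ty": -0.046, "tz": 0, "rx": 0, "ry": 0, "rz": 0.084, "fingers": 1}, {"tx": -0.146, "ty": -0.092, "tz": 0, "rx": 0, "ry": 0, "rz": 0.168, "fingers": 1}, {"tx": -0.218, "ty": -0.139, "tz": 0, "rx": 0, "ry": 0, "rz": 0.251, "fingers": 1}, {"tx": -0.291, "ty": -0.185, "tz": 0, "rx": 0, "ry": 0, "rz": 0.335, "fingers": 1}, {"tx": -0.364, "ty": -0.232, "tz": 0, "rx": 0, "ry": 0, "rz": 0.419, "fingers": 1}]'

```text
clock: 1.7
position: [290.8, 398.6, 231.5]
orientation: [180.0, -0.0, 127.7]
contact_force: [0.9, -0.3, 1.2]
opening: 1.002
gripper_force: 0.0
```

Request:
move_arm --targets '[{"tx": -0.094, "ty": 0.003, "tz": 0, "rx": 0, "ry": 0, "rz": 0.084, "fingers": 1}, {"tx": -0.187, "ty": 0.006, "tz": 0, "rx": 0, "ry": 0, "rz": 0.169, "fingers": 1}, {"tx": -0.281, "ty": 0.009, "tz": 0, "rx": 0, "ry": 0, "rz": 0.253, "fingers": 1}, {"tx": -0.374, "ty": 0.012, "tz": 0, "rx": 0, "ry": 0, "rz": 0.338, "fingers": 1}, {"tx": -0.468, "ty": 0.015, "tz": 0, "rx": 0, "ry": 0, "rz": 0.422, "fingers": 1}]'

```text
clock: 2.2
position: [440.8, 218.3, 231.6]
orientation: [180.0, -0.0, 89.7]
contact_force: [1.6, 1.1, -0.3]
opening: 0.999
gripper_force: 0.0
```

Request:
move_arm --targets '[{"tx": -0.088, "ty": 0.036, "tz": 0, "rx": 0, "ry": 0, "rz": 0.081, "fingers": 1}, {"tx": -0.176, "ty": 0.072, "tz": 0, "rx": 0, "ry": 0, "rz": 0.163, "fingers": 1}, {"tx": -0.264, "ty": 0.108, "tz": 0, "rx": 0, "ry": 0, "rz": 0.244, "fingers": 1}, {"tx": -0.352, "ty": 0.144, "tz": 0, "rx": 0, "ry": 0, "rz": 0.326, "fingers": 1}, {"tx": -0.44, "ty": 0.18, "tz": 0, "rx": 0, "ry": 0, "rz": 0.407, "fingers": 1}]'

```text
clock: 2.7
position: [530.3, -2.0, 231.5]
orientation: [180.0, -0.0, 53.1]
contact_force: [1.0, 1.3, -0.1]
opening: 1.006
gripper_force: 0.0
```

Request:
move_arm --targets '[{"tx": -0.057, "ty": 0.057, "tz": 0.012, "rx": 0, "ry": 0, "rz": 0, "fingers": 1}, {"tx": -0.114, "ty": 0.115, "tz": 0.025, "rx": 0, "ry": 0, "rz": 0, "fingers": 1}, {"tx": -0.171, "ty": 0.172, "tz": 0.037, "rx": 0, "ry": 0, "rz": 0, "fingers": 1}, {"tx": -0.228, "ty": 0.229, "tz": 0.05, "rx": 0, "ry": 0, "rz": 0, "fingers": 1}, {"tx": -0.285, "ty": 0.287, "tz": 0.062, "rx": 0, "ry": 0, "rz": 0, "fingers": 1}]'

```text
clock: 3.2
position: [559.9, -201.7, 200.1]
orientation: [180.0, -0.0, 53.4]
contact_force: [0.8, -1.0, -0.2]
opening: 1.002
gripper_force: 0.0
```

Request:
move_arm --targets '[{"tx": -0.069, "ty": 0.041, "tz": 0.04, "rx": 0, "ry": 0, "rz": 0, "fingers": 1}, {"tx": -0.138, "ty": 0.083, "tz": 0.08, "rx": 0, "ry": 0, "rz": 0, "fingers": 1}, {"tx": -0.207, "ty": 0.124, "tz": 0.12, "rx": 0, "ry": 0, "rz": 0, "fingers": 1}, {"tx": -0.276, "ty": 0.165, "tz": 0.18, "rx": 0, "ry": 0, "rz": 0, "fingers": 1}, {"tx": -0.276, "ty": 0.165, "tz": 0.18, "rx": 0, "ry": 0, "rz": 0, "fingers": 1}]'

```text
clock: 3.7
position: [541.0, -364.0, 105.8]
orientation: [-179.7, 0.1, 53.1]
contact_force: [-0.3, 0.0, -0.5]
opening: 1.002
gripper_force: 0.0
```

Request:
move_arm --targets '[{"tx": 0, "ty": 0, "tz": 0, "rx": 0, "ry": 0, "rz": 0, "fingers": 1}, {"tx": 0, "ty": 0, "tz": 0, "rx": 0, "ry": 0, "rz": 0, "fingers": 1}]'

```text
clock: 3.9
position: [544.1, -359.4, 110.8]
orientation: [180.0, -0.0, 53.4]
contact_force: [0.4, 0.5, -0.0]
opening: 1.001
gripper_force: 0.0
```

Request:
move_arm --targets '[{"tx": 0, "ty": 0, "tz": 0.06, "rx": 0, "ry": 0, "rz": 0, "fingers": 1}, {"tx": 0, "ty": 0, "tz": 0.12, "rx": 0, "ry": 0, "rz": 0, "fingers": 1}, {"tx": 0, "ty": 0, "tz": 0.16, "rx": 0, "ry": 0, "rz": 0, "fingers": 1}, {"tx": 0, "ty": 0, "tz": 0.174, "rx": 0, "ry": 0, "rz": 0, "fingers": 1}, {"tx": 0, "ty": 0, "tz": 0.174, "rx": 0, "ry": 0, "rz": 0, "fingers": 1}]'

```text
clock: 4.4
position: [544.0, -358.6, 23.4]
orientation: [-180.0, -0.0, 53.5]
contact_force: [-0.2, 0.7, -0.5]
opening: 0.998
gripper_force: 0.0
```

Request:
move_arm --targets '[{"tx": 0, "ty": 0, "tz": 0, "rx": 0, "ry": 0, "rz": 0, "fingers": 0.7}, {"tx": 0, "ty": 0, "tz": 0, "rx": 0, "ry": 0, "rz": 0, "fingers": 0.5}, {"tx": 0, "ty": 0, "tz": 0, "rx": 0, "ry": 0, "rz": 0, "fingers": 0.3}, {"tx": 0, "ty": 0, "tz": 0, "rx": 0, "ry": 0, "rz": 0, "fingers": 0.3}, {"tx": 0, "ty": 0, "tz": 0, "rx": 0, "ry": 0, "rz": 0, "fingers": 0.3}]'

```text
clock: 4.9
position: [544.6, -360.7, 24.9]
orientation: [179.8, -0.0, 53.4]
contact_force: [0.0, 0.6, 6.0]
opening: 0.409
gripper_force: 60.1
```

Request:
move_arm --targets '[{"tx": 0, "ty": 0, "tz": -0.02, "rx": 0, "ry": 0, "rz": 0, "fingers": 0.3}, {"tx": 0, "ty": 0, "tz": -0.08, "rx": 0, "ry": 0, "rz": 0, "fingers": 0.3}, {"tx": 0, "ty": 0, "tz": -0.14, "rx": 0, "ry": 0, "rz": 0, "fingers": 0.3}, {"tx": 0, "ty": 0, "tz": -0.2, "rx": 0, "ry": 0, "rz": 0, "fingers": 0.3}, {"tx": 0.02, "ty": -0.02, "tz": -0.212, "rx": 0, "ry": 0, "rz": 0, "fingers": 0.3}]'

```text
clock: 5.4
position: [544.3, -349.1, 133.9]
orientation: [179.5, 0.0, 53.3]
contact_force: [0.2, 0.1, -0.8]
opening: 0.414
gripper_force: 59.9
```

Request:
move_arm --targets '[{"tx": 0.05, "ty": -0.05, "tz": 0, "rx": 0, "ry": 0, "rz": 0, "fingers": 0.3}, {"tx": 0.11, "ty": -0.105, "tz": 0, "rx": 0, "ry": 0, "rz": 0, "fingers": 0.3}, {"tx": 0.17, "ty": -0.16, "tz": 0, "rx": 0, "ry": 0, "rz": 0, "fingers": 0.3}, {"tx": 0.23, "ty": -0.215, "tz": 0, "rx": 0, "ry": 0, "rz": 0, "fingers": 0.3}, {"tx": 0.29, "ty": -0.27, "tz": 0, "rx": 0, "ry": 0, "rz": 0, "fingers": 0.3}]'

```text
clock: 5.9
position: [518.1, -146.6, 128.6]
orientation: [-179.9, 0.0, 53.3]
contact_force: [0.4, 0.8, -0.2]
opening: 0.412
gripper_force: 59.9
```

Request:
move_arm --targets '[{"tx": 0.06, "ty": -0.058, "tz": 0, "rx": 0, "ry": 0, "rz": 0, "fingers": 0.3}, {"tx": 0.12, "ty": -0.116, "tz": 0, "rx": 0, "ry": 0, "rz": 0, "fingers": 0.3}, {"tx": 0.18, "ty": -0.174, "tz": 0, "rx": 0, "ry": 0, "rz": 0, "fingers": 0.3}, {"tx": 0.24, "ty": -0.232, "tz": 0, "rx": 0, "ry": 0, "rz": 0, "fingers": 0.3}, {"tx": 0.277, "ty": -0.268, "tz": 0, "rx": 0, "ry": 0, "rz": 0, "fingers": 0.3}]'

```text
clock: 6.4
position: [492.4, 45.0, 128.6]
orientation: [-179.8, 0.0, 53.5]
contact_force: [-0.1, 0.2, -0.0]
opening: 0.417
gripper_force: 60.0
```

Request:
move_arm --targets '[{"tx": 0, "ty": 0, "tz": 0, "rx": 0, "ry": 0, "rz": 0, "fingers": 0.3}, {"tx": 0, "ty": 0, "tz": 0, "rx": 0, "ry": 0, "rz": 0, "fingers": 0.3}, {"tx": 0, "ty": 0, "tz": 0, "rx": 0, "ry": 0, "rz": 0, "fingers": 0.3}]'

```text
clock: 6.7
position: [494.6, 41.4, 129.1]
orientation: [-180.0, 0.0, 53.4]
contact_force: [0.2, -0.6, -0.4]
opening: 0.41
gripper_force: 60.0
```

```bash
python3 - <<'E'
import cv2
from h import *
ims=[]
for n,(r,c) in dict(top=(180,280),side=(150,250)).items():
    im=arm.snapshot(n)[:,:,::-1].copy();cv2.imwrite(f"pics/{n}1.png",im)
    ims.append(cv2.resize(im[r:r+100,c:c+100],(400,400),interpolation=cv2.INTER_CUBIC))
cv2.imwrite("pics/both1.png",cv2.hconcat(ims))
for n in("top","side"):
    print(n,"expected",bb(n,body(PROF["shaker"],494.6,41.4,105)).round(1))
    for d in arm.find_in("shaker_mid",n): print(np.round(d["extent"],1),round(d["confidence"],2))
E
```

```text
top expected [333.9 209.3 345.9 226.6]
[411.1 153.3 424.8 170.7] 0.65
side expected [294.7 193.  308.7 217.2]
[296.5 192.8 310.3 215.1] 0.81
[432.2 231.9 446.5 255. ] 0.81
```

View pics/both1.png

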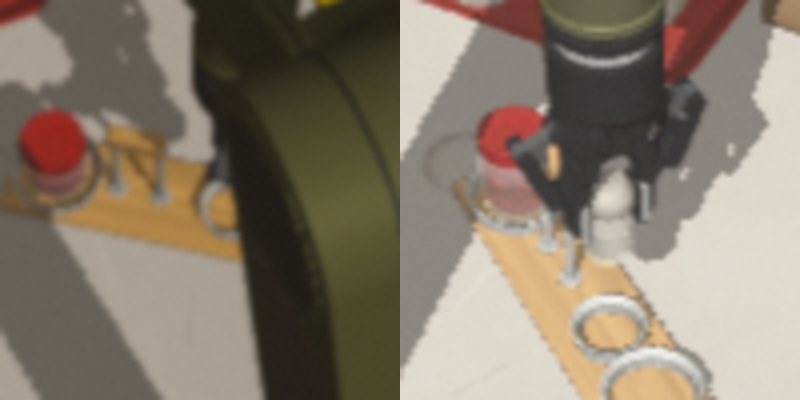

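The side view shows the shaker held upright, foot at about (303,214), above cup 2's ring at (302.6,231). The top view is blocked by the arm. I'll refine the caddy pose from its board edges in the first, unobstructed pictures.

```bash
cat >> h.py <<'E'
import cv2
def edge_fit(files,q0,edges,show=True):
    """files {cam: png}; edges {cam:[(P,Q)]} in caddy frame; fits x,y,yaw to wood-saturation edges"""
    sat={n:(lambda m:m.max(2)-m.min(2))(cv2.imread(f).astype(np.float32)) for n,f in files.items()}
    q=np.array(q0,float)
    for it in range(4):
        obs=[]
        for n in files:
            for i,(P,Q) in enumerate(edges[n]):
                for s in np.linspace(.06,.94,30):
                    X=np.array(P)*(1-s)+np.array(Q)*s
                    a,b=proj(n,cad(q,[X,X+.01*(np.array(Q)-P)]));d=b-a;d/=np.hypot(*d);nn=np.array([d[1],-d[0]])
                    o=np.arange(-4,4.01,.25);L=a+np.outer(o,nn)
                    v=cv2.remap(sat[n],L[:,0].astype(np.float32)[None]-0.5*0,L[:,1].astype(np.float32)[None],cv2.INTER_LINEAR)[0]
                    lo,hi=v.min(),v.max()
                    if hi-lo<35: continue
                    k=np.flatnonzero(np.diff(np.sign(v-(lo+hi)/2)))
                    if len(k)!=1: continue
                    obs.append((n,i,X,nn,a+o[k[0]]*nn+.125*nn))
        f=lambda p:np.array([(proj(n,cad(p,X))[0]-t)@nn for n,i,X,nn,t in obs])
        q=least_squares(f,q,loss="soft_l1",f_scale=.5,x_scale=(100,100,1)).x
    r=f(q)
    if show:
        for n in files:
            for i in range(len(edges[n])):
                m=[r[k] for k in range(len(obs)) if obs[k][0]==n and obs[k][1]==i];print(n,i,len(m),np.round(np.median(m),2) if m else "")
    return q
A,B,D,F=(-40,115,0),(-40,-190,0),(40,-190,0),(40,-190,10)
ED=dict(top=[(A,B),((-40,-190,5),(40,-190,5)),(F,(40,-40,10))],side=[(A,B),(B,D),(F,(40,-40,10))])
E
python3 - <<'E'
from h import *
fl=dict(top="pics/top0.png",side="pics/side0.png")
for ks in(("top","side"),("top",),("side",)):
    q=edge_fit({k:fl[k] for k in ks},(543.6,107.7,np.radians(-36.6)),ED)
    print(ks,q[:2].round(1),np.degrees(q[2]).round(2),"p2",cad(q,(0,-82,10))[0].round(1),"p3",cad(q,(0,-148,10))[0].round(1))
E
```

```text
top 0 21 -0.39
top 1 12 0.27
top 2 12 -2.13
side 0 24 -0.39
side 1 26 -0.1
side 2 14 -1.5
('top', 'side') [545.3 110.2] -37.15 p2 [495.7  44.9  10. ] p3 [455.9  -7.7  10. ]
top 0 22 -0.39
top 1 13 0.13
top 2 13 -1.83
('top',) [545.1 109.2] -37.72 p2 [494.9  44.3  10. ] p3 [454.5  -7.9  10. ]
side 0 23 -0.39
side 1 24 0.01
side 2 13 -0.61
('side',) [545.4 110.6] -37.03 p2 [496.   45.2  10. ] p3 [456.3  -7.5  10. ]
```

```bash
python3 - <<'E'
from h import *
fl=dict(top="pics/top0.png",side="pics/side0.png")
for k in ED: ED[k][2]=((40,-110,10),(40,-40,10))
for use in((0,1),(0,1,2)):
  for ks in(("top","side"),("top",),("side",)):
    q=edge_fit({k:fl[k] for k in ks},(544.5,109,np.radians(-37)),{k:[ED[k][u] for u in use] for k in ED},len(ks)==2)
    print(ks,q[:2].round(1),np.degrees(q[2]).round(2),"p2",cad(q,(0,-82,10))[0].round(1),"p3",cad(q,(0,-148,10))[0].round(1))
E
```

```text
top 0 20 -0.13
top 1 11 0.12
side 0 21 0.11
side 1 24 -0.12
('top', 'side') [545.5 110.3] -35.9 p2 [497.4  43.9  10. ] p3 [458.7  -9.6  10. ]
('top',) [545.4 109.8] -36.03 p2 [497.2  43.5  10. ] p3 [458.3  -9.8  10. ]
('side',) [545.5 110.5] -35.9 p2 [497.4  44.1  10. ] p3 [458.7  -9.3  10. ]
top 0 20 -0.39
top 1 11 0.15
top 2 8 -0.61
side 0 21 -0.14
side 1 25 -0.11
side 2 12 -1.09
('top', 'side') [545.1 110.6] -36.27 p2 [496.5  44.5  10. ] p3 [457.5  -8.7  10. ]
('top',) [544.9 110.2] -36.12 p2 [496.5  43.9  10. ] p3 [457.6  -9.4  10. ]
('side',) [545.1 110.9] -36.29 p2 [496.6  44.8  10. ] p3 [457.5  -8.4  10. ]
```

Request:
move_arm --targets '[{"tx": 0, "ty": 0, "tz": 0.05, "rx": 0, "ry": 0, "rz": 0, "fingers": 0.3}, {"tx": 0, "ty": 0, "tz": 0.1, "rx": 0, "ry": 0, "rz": 0, "fingers": 0.3}, {"tx": 0, "ty": 0, "tz": 0.14, "rx": 0, "ry": 0, "rz": 0, "fingers": 0.3}, {"tx": 0, "ty": 0, "tz": 0.14, "rx": 0, "ry": 0, "rz": 0, "fingers": 0.3}, {"tx": 0, "ty": 0, "tz": 0.14, "rx": 0, "ry": 0, "rz": 0, "fingers": 0.3}]'

```text
clock: 7.4
position: [495.0, 41.5, 59.3]
orientation: [-180.0, 0.0, 53.3]
contact_force: [0.8, -0.3, -0.1]
opening: 0.411
gripper_force: 60.0
```

Request:
move_arm --targets '[{"tx": 0.006, "ty": 0, "tz": 0, "rx": 0, "ry": 0, "rz": 0, "fingers": 0.3}, {"tx": 0.006, "ty": 0, "tz": 0, "rx": 0, "ry": 0, "rz": 0, "fingers": 0.3}, {"tx": 0.006, "ty": 0, "tz": 0.01, "rx": 0, "ry": 0, "rz": 0, "fingers": 0.3}, {"tx": 0.006, "ty": 0, "tz": 0.01, "rx": 0, "ry": 0, "rz": 0, "fingers": 0.3}]'

```text
clock: 7.8
position: [496.7, 44.5, 54.3]
orientation: [180.0, -0.0, 53.4]
contact_force: [0.4, 0.3, -1.3]
opening: 0.41
gripper_force: 60.0
```

```bash
python3 - <<'E'
from h import *
s=arm.read_state();p=s["position"];print(p)
im=arm.snapshot("side")[:,:,::-1].copy();cv2.imwrite("pics/side2.png",im)
r,c,k=195,270,9
big=cv2.resize(im[r:r+66,c:c+66],(594,594),interpolation=cv2.INTER_CUBIC)
def draw(P,col):
    q=(proj("side",P)-(c,r)+.5)*k;cv2.polylines(big,[q.round().astype(int).reshape(-1,1,2)],True,col,1)
q=(545.2,110.3,np.radians(-36))
for y,R in((-82,22.5),(-148,31)): draw(cad(q,np.c_[R*np.cos(t),y+R*np.sin(t),0*t+26]),(255,0,0))
for z,R in((0,18.5),(47,18.5)): draw(np.c_[p[0]+R*np.cos(t),p[1]+R*np.sin(t),0*t+p[2]-24+z],(0,0,255))
cv2.imwrite("pics/side2c.png",big)
print("exp",bb("side",body(PROF["shaker"],p[0],p[1],p[2]-24)).round(1))
for d in arm.outline_of("shaker_mid","side")[:2]: print(np.round(d["extent"],1),d["confidence"])
E
```

```text
[496.66384619  44.45638862  54.33642668]
exp [294.9 210.8 308.3 233.7]
[432.7 230.5 448.  254.8] 0.51
[297.3 212.8 310.7 233.3] 0.5
```

View pics/side2c.png

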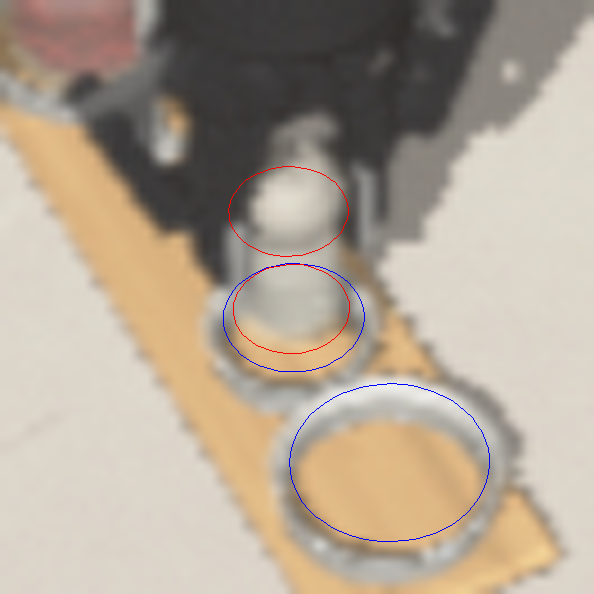

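Blue (cup model) coincides with the rings, cup 2's at about (302,230) and cup 3's at (313,246). The shaker sits laterally on cup 2's centre (display x 293 vs 294), so I'll lower it.

Request:
move_arm --targets '[{"tx": 0, "ty": 0, "tz": 0.01, "rx": 0, "ry": 0, "rz": 0, "fingers": 0.3}, {"tx": 0, "ty": 0, "tz": 0.018, "rx": 0, "ry": 0, "rz": 0, "fingers": 0.3}, {"tx": 0, "ty": 0, "tz": 0.026, "rx": 0, "ry": 0, "rz": 0, "fingers": 0.3}, {"tx": 0, "ty": 0, "tz": 0.026, "rx": 0, "ry": 0, "rz": 0, "fingers": 0.3}]'

```text
clock: 8.3
position: [496.1, 44.4, 40.5]
orientation: [-179.9, 0.1, 53.4]
contact_force: [0.0, 0.6, -0.2]
opening: 0.413
gripper_force: 60.0
```

Request:
move_arm --targets '[{"tx": 0, "ty": 0, "tz": 0.006, "rx": 0, "ry": 0, "rz": 0, "fingers": 0.3}, {"tx": 0, "ty": 0, "tz": 0.01, "rx": 0, "ry": 0, "rz": 0, "fingers": 0.3}, {"tx": 0, "ty": 0, "tz": 0.01, "rx": 0, "ry": 0, "rz": 0, "fingers": 0.3}]'

```text
clock: 8.6
position: [496.5, 44.4, 36.0]
orientation: [-180.0, 0.0, 53.4]
contact_force: [0.3, 0.1, 0.1]
opening: 0.41
gripper_force: 60.0
```

Request:
move_arm --targets '[{"tx": 0, "ty": 0, "tz": 0, "rx": 0, "ry": 0, "rz": 0, "fingers": 0.5}, {"tx": 0, "ty": 0, "tz": 0, "rx": 0, "ry": 0, "rz": 0, "fingers": 0.65}, {"tx": 0, "ty": 0, "tz": 0, "rx": 0, "ry": 0, "rz": 0, "fingers": 0.75}, {"tx": 0, "ty": 0, "tz": 0, "rx": 0, "ry": 0, "rz": 0, "fingers": 0.75}, {"tx": 0, "ty": 0, "tz": -0.02, "rx": 0, "ry": 0, "rz": 0, "fingers": 0.75}]'

```text
clock: 9.1
position: [495.7, 44.4, 45.8]
orientation: [-179.9, 0.1, 53.4]
contact_force: [-1.0, -0.2, -0.0]
opening: 0.753
gripper_force: 0.0
```

Request:
move_arm --targets '[{"tx": 0, "ty": 0, "tz": -0.06, "rx": 0, "ry": 0, "rz": 0, "fingers": 0.75}, {"tx": 0, "ty": 0, "tz": -0.14, "rx": 0, "ry": 0, "rz": 0, "fingers": 0.75}, {"tx": 0, "ty": 0, "tz": -0.22, "rx": 0, "ry": 0, "rz": 0, "fingers": 0.75}, {"tx": 0, "ty": 0, "tz": -0.24, "rx": 0, "ry": 0, "rz": 0, "fingers": 0.75}, {"tx": 0, "ty": 0, "tz": -0.24, "rx": 0, "ry": 0, "rz": 0, "fingers": 0.75}]'

```text
clock: 9.6
position: [498.3, 44.4, 168.9]
orientation: [179.7, -0.2, 53.4]
contact_force: [0.7, -0.2, -0.5]
opening: 0.747
gripper_force: 0.0
```

```bash
python3 - <<'E'
from h import *
p=arm.read_state()["position"];print(p)
chain((*p,53.4),(560,-100,150,53.4),(630.4,-225.6,110,53.4))
chain((*p,53.4),(545,-90,155,53.4))
E
```

```text
[498.33572436  44.39575821 168.86649633]
(560, -100, 150, 53.4) [-0.1583  0.2712  0.0377] 0.0
(630.4, -225.6, 110, 53.4) [-0.1177  0.2628  0.08  ] 0.0
(545, -90, 155, 53.4) [-0.1601  0.2352  0.0277] 0.0
```

Request:
move_arm --targets '[{"tx": -0.03, "ty": 0.05, "tz": 0.006, "rx": 0, "ry": 0, "rz": 0, "fingers": 1}, {"tx": -0.07, "ty": 0.12, "tz": 0.016, "rx": 0, "ry": 0, "rz": 0, "fingers": 1}, {"tx": -0.11, "ty": 0.195, "tz": 0.027, "rx": 0, "ry": 0, "rz": 0, "fingers": 1}, {"tx": -0.158, "ty": 0.271, "tz": 0.038, "rx": 0, "ry": 0, "rz": 0, "fingers": 1}, {"tx": -0.19, "ty": 0.345, "tz": 0.055, "rx": 0, "ry": 0, "rz": 0, "fingers": 1}]'

```text
clock: 10.1
position: [577.3, -136.4, 136.7]
orientation: [-179.8, 0.1, 53.3]
contact_force: [1.4, 0.4, 0.6]
opening: 1.001
gripper_force: 0.0
```

Request:
move_arm --targets '[{"tx": -0.035, "ty": 0.075, "tz": 0.02, "rx": 0, "ry": 0, "rz": 0, "fingers": 1}, {"tx": -0.07, "ty": 0.15, "tz": 0.04, "rx": 0, "ry": 0, "rz": 0, "fingers": 1}, {"tx": -0.086, "ty": 0.188, "tz": 0.06, "rx": 0, "ry": 0, "rz": 0, "fingers": 1}, {"tx": -0.086, "ty": 0.188, "tz": 0.06, "rx": 0, "ry": 0, "rz": 0, "fingers": 1}, {"tx": -0.086, "ty": 0.188, "tz": 0.06, "rx": 0, "ry": 0, "rz": 0, "fingers": 1}]'

```text
clock: 10.6
position: [626.5, -224.3, 106.7]
orientation: [-179.7, 0.0, 53.3]
contact_force: [-0.3, -0.1, -0.3]
opening: 1.002
gripper_force: 0.0
```

```bash
python3 - <<'E'
from h import *
p=arm.read_state()["position"];print(p)
chain((*p,53.4),(630.4,-225.6,33,53.4))
ims=[]
for n,(r,c) in dict(top=(180,280),side=(185,255)).items():
    im=arm.snapshot(n)[:,:,::-1].copy();cv2.imwrite(f"pics/{n}3.png",im)
    ims.append(cv2.resize(im[r:r+80,c:c+80],(400,400),interpolation=cv2.INTER_CUBIC))
cv2.imwrite("pics/both3.png",cv2.hconcat(ims))
for y,x in(("top",(361,172)),): pass
e={}
for n,nr in dict(top=(340,225),side=(302,225)).items():
    for d in arm.find_in("shaker_mid",n)[:4]:
        if np.hypot(np.mean(d["extent"][::2])-nr[0],np.mean(d["extent"][1::2])-nr[1])<15: e[n]=d["extent"]
print(e)
if e: print(fit("shaker",e,10,(496,44)))
fl=dict(top="pics/top3.png",side="pics/side3.png")
q=edge_fit(fl,(545,110,np.radians(-36)),{k:[ED[k][u] for u in(0,1)] for k in ED})
print(q[:2],np.degrees(q[2]),cad(q,[(0,-82,10),(0,-148,10)]).round(1))
E
```

```text
[ 626.54685441 -224.28071283  106.722959  ]
(630.4, -225.6, 33, 53.4) [0.0025 0.0078 0.1474] 0.0
{'side': [296.1, 212.8, 309.1, 234.5]}
(array([508.76053511,  47.87854364]), array([-0.07918943, -0.4206617 ,  0.08119622,  0.40591206]))
top 0 20 -0.13
top 1 17 -0.13
side 0 20 0.11
side 1 24 0.12
[546.00430912 110.35396831] -36.064510571148496 [[497.7  44.1  10. ]
 [458.9  -9.3  10. ]]
```

View pics/both3.png

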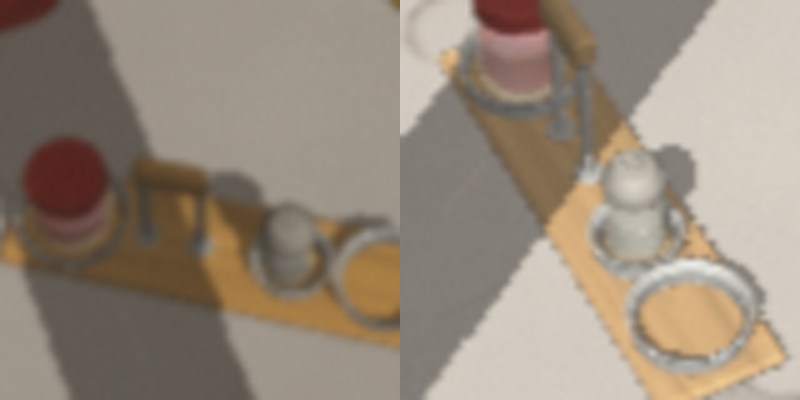

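The shaker stands upright in cup 2 (side picture, about (302,224)), and the caddy has not moved. Next is the green-lidded jar.

Request:
move_arm --targets '[{"tx": 0.002, "ty": 0.004, "tz": 0, "rx": 0, "ry": 0, "rz": 0, "fingers": 1}, {"tx": 0.002, "ty": 0.004, "tz": 0.05, "rx": 0, "ry": 0, "rz": 0, "fingers": 1}, {"tx": 0.002, "ty": 0.004, "tz": 0.11, "rx": 0, "ry": 0, "rz": 0, "fingers": 1}, {"tx": 0.002, "ty": 0.004, "tz": 0.151, "rx": 0, "ry": 0, "rz": 0, "fingers": 1}, {"tx": 0.002, "ty": 0.004, "tz": 0.151, "rx": 0, "ry": 0, "rz": 0, "fingers": 1}]'

```text
clock: 11.3
position: [628.1, -224.1, 30.6]
orientation: [-179.7, 0.1, 53.4]
contact_force: [-0.6, 0.9, 0.2]
opening: 1.002
gripper_force: 0.0
```

Request:
move_arm --targets '[{"tx": 0, "ty": 0, "tz": 0, "rx": 0, "ry": 0, "rz": 0, "fingers": 0.8}, {"tx": 0, "ty": 0, "tz": 0, "rx": 0, "ry": 0, "rz": 0, "fingers": 0.65}, {"tx": 0, "ty": 0, "tz": 0, "rx": 0, "ry": 0, "rz": 0, "fingers": 0.5}, {"tx": 0, "ty": 0, "tz": 0, "rx": 0, "ry": 0, "rz": 0, "fingers": 0.5}, {"tx": 0, "ty": 0, "tz": 0, "rx": 0, "ry": 0, "rz": 0, "fingers": 0.5}]'

```text
clock: 11.8
position: [631.8, -226.1, 35.5]
orientation: [179.8, -0.1, 53.4]
contact_force: [-1.1, 1.0, 6.1]
opening: 0.596
gripper_force: 61.9
```

Request:
move_arm --targets '[{"tx": 0, "ty": 0, "tz": -0.02, "rx": 0, "ry": 0, "rz": 0, "fingers": 0.5}, {"tx": 0, "ty": 0, "tz": -0.07, "rx": 0, "ry": 0, "rz": 0, "fingers": 0.5}, {"tx": 0, "ty": 0, "tz": -0.14, "rx": 0, "ry": 0, "rz": 0, "fingers": 0.5}, {"tx": 0.01, "ty": -0.04, "tz": -0.2, "rx": 0, "ry": 0, "rz": 0, "fingers": 0.5}, {"tx": 0.03, "ty": -0.11, "tz": -0.22, "rx": 0, "ry": 0, "rz": 0, "fingers": 0.5}]'

```text
clock: 12.3
position: [599.1, -183.4, 147.8]
orientation: [179.4, -0.1, 53.3]
contact_force: [0.5, 1.4, -1.2]
opening: 0.597
gripper_force: 62.7
```

Request:
move_arm --targets '[{"tx": 0.02, "ty": -0.08, "tz": 0, "rx": 0, "ry": 0, "rz": 0, "fingers": 0.5}, {"tx": 0.045, "ty": -0.17, "tz": 0, "rx": 0, "ry": 0, "rz": 0, "fingers": 0.5}, {"tx": 0.07, "ty": -0.26, "tz": 0, "rx": 0, "ry": 0, "rz": 0, "fingers": 0.5}, {"tx": 0.095, "ty": -0.35, "tz": 0, "rx": 0, "ry": 0, "rz": 0, "fingers": 0.5}, {"tx": 0.113, "ty": -0.424, "tz": 0, "rx": 0, "ry": 0, "rz": 0, "fingers": 0.5}]'

```text
clock: 12.8
position: [456.7, -7.5, 143.8]
orientation: [-180.0, -0.0, 53.4]
contact_force: [0.2, 0.7, -0.9]
opening: 0.598
gripper_force: 62.6
```

Request:
move_arm --targets '[{"tx": 0, "ty": 0, "tz": 0.02, "rx": 0, "ry": 0, "rz": 0, "fingers": 0.5}, {"tx": 0, "ty": 0, "tz": 0.06, "rx": 0, "ry": 0, "rz": 0, "fingers": 0.5}, {"tx": 0, "ty": 0, "tz": 0.1, "rx": 0, "ry": 0, "rz": 0, "fingers": 0.5}, {"tx": 0, "ty": 0, "tz": 0.13, "rx": 0, "ry": 0, "rz": 0, "fingers": 0.5}, {"tx": 0, "ty": 0, "tz": 0.13, "rx": 0, "ry": 0, "rz": 0, "fingers": 0.5}]'

```text
clock: 13.3
position: [458.0, -9.4, 77.0]
orientation: [-179.8, 0.1, 53.4]
contact_force: [-0.9, -0.0, -0.9]
opening: 0.591
gripper_force: 62.7
```

```bash
python3 - <<'E'
from h import *
s=arm.read_state();p=s["position"];print(p)
im=arm.snapshot("side")[:,:,::-1].copy();cv2.imwrite("pics/side4.png",im)
r,c,k=195,270,9
big=cv2.resize(im[r:r+66,c:c+66],(594,594),interpolation=cv2.INTER_CUBIC)
def draw(P,col):
    q=(proj("side",P)-(c,r)+.5)*k;cv2.polylines(big,[q.round().astype(int).reshape(-1,1,2)],True,col,1)
q=(545.5,110.3,np.radians(-36))
for y,R in((-82,22.5),(-148,31)): draw(cad(q,np.c_[R*np.cos(t),y+R*np.sin(t),0*t+26]),(255,0,0))
for z,R in((0,22),(45,27.5),(70,26.5)): draw(np.c_[p[0]+R*np.cos(t),p[1]+R*np.sin(t),0*t+p[2]-34.5+z],(0,0,255))
cv2.imwrite("pics/side4c.png",big)
E
```

```text
[457.95451093  -9.38045295  76.98491222]
```

View pics/side4c.png

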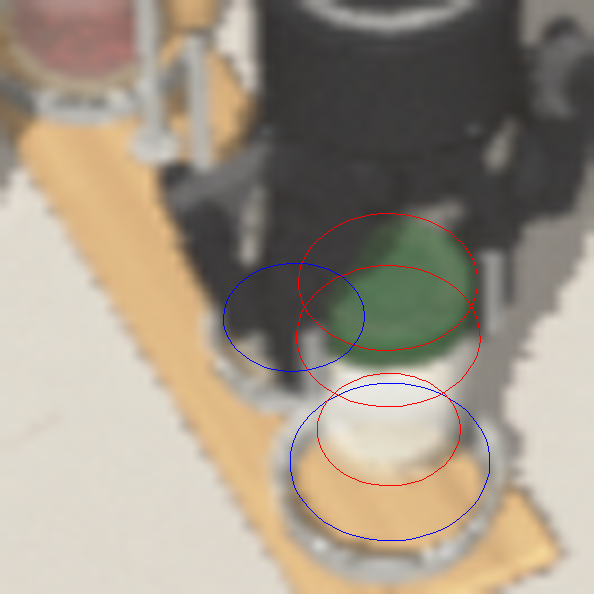

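The jar is held upright and centred over cup 3 (foot at about (313,242)). Lowering it.

Request:
move_arm --targets '[{"tx": 0.001, "ty": 0, "tz": 0.02, "rx": 0, "ry": 0, "rz": 0, "fingers": 0.5}, {"tx": 0.001, "ty": 0, "tz": 0.04, "rx": 0, "ry": 0, "rz": 0, "fingers": 0.5}, {"tx": 0.001, "ty": 0, "tz": 0.052, "rx": 0, "ry": 0, "rz": 0, "fingers": 0.5}, {"tx": 0.001, "ty": 0, "tz": 0.056, "rx": 0, "ry": 0, "rz": 0, "fingers": 0.5}, {"tx": 0.001, "ty": 0, "tz": 0.056, "rx": 0, "ry": 0, "rz": 0, "fingers": 0.5}]'

```text
clock: 13.85
position: [458.9, -8.6, 49.9]
orientation: [-180.0, 0.0, 53.4]
contact_force: [-0.0, 0.4, -1.4]
opening: 0.597
gripper_force: 62.7
```

Request:
move_arm --targets '[{"tx": 0, "ty": 0, "tz": 0.004, "rx": 0, "ry": 0, "rz": 0, "fingers": 0.5}, {"tx": 0, "ty": 0, "tz": 0.007, "rx": 0, "ry": 0, "rz": 0, "fingers": 0.5}, {"tx": 0, "ty": 0, "tz": 0.007, "rx": 0, "ry": 0, "rz": 0, "fingers": 0.5}]'

```text
clock: 14.15
position: [459.1, -8.7, 46.8]
orientation: [180.0, 0.0, 53.4]
contact_force: [-0.1, -0.3, -0.3]
opening: 0.595
gripper_force: 62.7
```

Request:
move_arm --targets '[{"tx": 0, "ty": 0, "tz": 0.003, "rx": 0, "ry": 0, "rz": 0, "fingers": 0.5}, {"tx": 0, "ty": 0, "tz": 0.003, "rx": 0, "ry": 0, "rz": 0, "fingers": 0.5}, {"tx": 0, "ty": 0, "tz": 0.003, "rx": 0, "ry": 0, "rz": 0, "fingers": 0.7}, {"tx": 0, "ty": 0, "tz": 0.003, "rx": 0, "ry": 0, "rz": 0, "fingers": 0.9}, {"tx": 0, "ty": 0, "tz": 0.003, "rx": 0, "ry": 0, "rz": 0, "fingers": 0.95}]'

```text
clock: 14.65
position: [459.3, -8.7, 45.3]
orientation: [180.0, -0.0, 53.4]
contact_force: [0.3, -0.1, 0.2]
opening: 0.951
gripper_force: 0.0
```

Request:
move_arm --targets '[{"tx": 0, "ty": 0, "tz": -0.02, "rx": 0, "ry": 0, "rz": 0, "fingers": 0.95}, {"tx": 0, "ty": 0, "tz": -0.08, "rx": 0, "ry": 0, "rz": 0, "fingers": 0.95}, {"tx": 0, "ty": 0, "tz": -0.16, "rx": 0, "ry": 0, "rz": 0, "fingers": 0.95}, {"tx": 0, "ty": 0, "tz": -0.23, "rx": 0, "ry": 0, "rz": 0, "fingers": 0.95}, {"tx": 0, "ty": 0, "tz": -0.27, "rx": 0, "ry": 0, "rz": 0, "fingers": 0.95}]'

```text
clock: 15.15
position: [460.5, -8.8, 183.9]
orientation: [179.8, -0.1, 53.4]
contact_force: [0.5, -0.3, -0.1]
opening: 0.952
gripper_force: 0.0
```

Request:
move_arm --targets '[{"tx": 0, "ty": 0, "tz": 0, "rx": 0, "ry": 0, "rz": 0, "fingers": 0.6}, {"tx": 0, "ty": 0, "tz": 0, "rx": 0, "ry": 0, "rz": 0, "fingers": 0.6}]'

```text
clock: 15.35
position: [459.1, -8.7, 181.0]
orientation: [179.9, -0.0, 53.4]
contact_force: [-0.6, -0.9, 0.1]
opening: 0.635
gripper_force: 0.0
```

```bash
python3 - <<'E'
from h import *
s=arm.read_state();p=s["position"];print(p)
im=arm.snapshot("side")[:,:,::-1].copy();cv2.imwrite("pics/side5.png",im)
r,c,k=175,255,7
cv2.imwrite("pics/side5c.png",cv2.resize(im[r:r+84,c:c+84],None,fx=k,fy=k,interpolation=cv2.INTER_CUBIC))
q=edge_fit(dict(side="pics/side5.png"),(545.5,110.3,np.radians(-36)),{"side":ED["side"][:2]})
print(q[:2],np.degrees(q[2]))
Q=(545.3,110.3)
chain((*p,53.4),(*Q,185,54),(*Q,98,54))
E
```

```text
[459.13905846  -8.67092597 180.95663029]
side 0 21 0.07
side 1 27 -0.1
[544.92994295 110.52512773] -35.86559830935958
(545.3, 110.3, 185, 54) [ 0.2938 -0.0035 -0.0081] -0.0067
(545.3, 110.3, 98, 54) [0.    0.    0.174] 0.0
```

View pics/side5c.png

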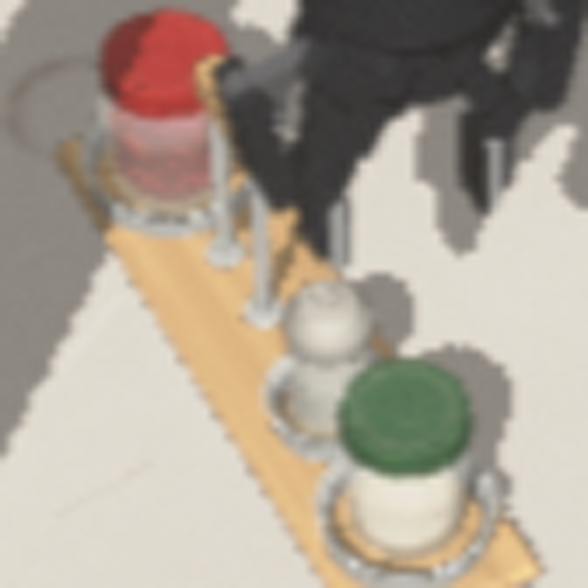

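Jar and shaker both stand upright in their cups (side picture, jar at about (312,241), shaker at (302,227)), and the jam jar is in place. Next is the handle.

Request:
move_arm --targets '[{"tx": 0.06, "ty": 0, "tz": -0.006, "rx": 0, "ry": 0, "rz": -0.007, "fingers": 0.6}, {"tx": 0.14, "ty": -0.003, "tz": -0.008, "rx": 0, "ry": 0, "rz": -0.007, "fingers": 0.6}, {"tx": 0.22, "ty": -0.003, "tz": -0.008, "rx": 0, "ry": 0, "rz": -0.007, "fingers": 0.6}, {"tx": 0.293, "ty": -0.003, "tz": -0.008, "rx": 0, "ry": 0, "rz": -0.007, "fingers": 0.6}, {"tx": 0.293, "ty": -0.003, "tz": -0.008, "rx": 0, "ry": 0, "rz": -0.007, "fingers": 0.6}]'

```text
clock: 15.9
position: [547.6, 113.0, 182.5]
orientation: [-179.9, -0.1, 54.2]
contact_force: [0.0, -1.3, -0.3]
opening: 0.6
gripper_force: 0.0
```

Request:
move_arm --targets '[{"tx": 0, "ty": 0, "tz": 0, "rx": 0, "ry": 0, "rz": 0, "fingers": 0.6}, {"tx": 0, "ty": 0, "tz": 0, "rx": 0, "ry": 0, "rz": 0, "fingers": 0.6}]'

```text
clock: 16.1
position: [543.6, 109.0, 182.9]
orientation: [-179.9, 0.2, 54.0]
contact_force: [0.7, 0.0, 0.4]
opening: 0.599
gripper_force: 0.0
```

Request:
move_arm --targets '[{"tx": 0.002, "ty": 0, "tz": 0.04, "rx": 0, "ry": 0, "rz": 0, "fingers": 0.6}, {"tx": 0.002, "ty": 0, "tz": 0.1, "rx": 0, "ry": 0, "rz": 0, "fingers": 0.6}, {"tx": 0.002, "ty": 0, "tz": 0.15, "rx": 0, "ry": 0, "rz": 0, "fingers": 0.6}, {"tx": 0.002, "ty": 0, "tz": 0.172, "rx": 0, "ry": 0, "rz": 0, "fingers": 0.6}, {"tx": 0.002, "ty": 0, "tz": 0.172, "rx": 0, "ry": 0, "rz": 0, "fingers": 0.6}]'

```text
clock: 16.6
position: [543.9, 109.5, 96.7]
orientation: [-179.8, 0.2, 53.9]
contact_force: [0.3, -0.7, 0.8]
opening: 0.599
gripper_force: 0.0
```

Request:
move_arm --targets '[{"tx": 0, "ty": 0, "tz": 0, "rx": 0, "ry": 0, "rz": 0, "fingers": 0.5}, {"tx": 0, "ty": 0, "tz": 0, "rx": 0, "ry": 0, "rz": 0, "fingers": 0.4}, {"tx": 0, "ty": 0, "tz": 0, "rx": 0, "ry": 0, "rz": 0, "fingers": 0.3}, {"tx": 0, "ty": 0, "tz": 0, "rx": 0, "ry": 0, "rz": 0, "fingers": 0.22}, {"tx": 0, "ty": 0, "tz": 0, "rx": 0, "ry": 0, "rz": 0, "fingers": 0.18}]'

```text
clock: 17.1
position: [545.1, 111.6, 98.9]
orientation: [-179.9, -0.0, 54.0]
contact_force: [-3.3, 3.6, 7.0]
opening: 0.185
gripper_force: 17.7
```

Request:
move_arm --targets '[{"tx": 0, "ty": 0, "tz": 0, "rx": 0, "ry": 0, "rz": 0, "fingers": 0.12}, {"tx": 0, "ty": 0, "tz": 0, "rx": 0, "ry": 0, "rz": 0, "fingers": 0.05}, {"tx": 0, "ty": 0, "tz": 0, "rx": 0, "ry": 0, "rz": 0, "fingers": 0}, {"tx": 0, "ty": 0, "tz": 0, "rx": 0, "ry": 0, "rz": 0, "fingers": 0}, {"tx": 0, "ty": 0, "tz": 0, "rx": 0, "ry": 0, "rz": 0, "fingers": 0}]'

```text
clock: 17.6
position: [545.1, 111.6, 99.0]
orientation: [-179.9, -0.0, 54.0]
contact_force: [-4.2, 3.5, 5.3]
opening: 0.176
gripper_force: 58.8
```

Request:
move_arm --targets '[{"tx": 0, "ty": 0, "tz": -0.005, "rx": 0, "ry": 0, "rz": 0, "fingers": 0}, {"tx": 0, "ty": 0, "tz": -0.015, "rx": 0, "ry": 0, "rz": 0, "fingers": 0}, {"tx": 0, "ty": 0, "tz": -0.03, "rx": 0, "ry": 0, "rz": 0, "fingers": 0}, {"tx": 0, "ty": 0, "tz": -0.05, "rx": 0, "ry": 0, "rz": 0, "fingers": 0}, {"tx": 0, "ty": 0, "tz": -0.07, "rx": 0, "ry": 0, "rz": 0, "fingers": 0}]'

```text
clock: 18.1
position: [546.0, 110.4, 133.9]
orientation: [-180.0, 0.0, 54.0]
contact_force: [0.3, -0.3, -7.7]
opening: 0.174
gripper_force: 58.6
```

Request:
move_arm --targets '[{"tx": 0, "ty": 0, "tz": -0.025, "rx": 0, "ry": 0, "rz": 0, "fingers": 0}, {"tx": 0, "ty": 0, "tz": -0.05, "rx": 0, "ry": 0, "rz": 0, "fingers": 0}, {"tx": 0, "ty": 0, "tz": -0.075, "rx": 0, "ry": 0, "rz": 0, "fingers": 0}, {"tx": 0, "ty": 0, "tz": -0.1, "rx": 0, "ry": 0, "rz": 0, "fingers": 0}, {"tx": 0, "ty": 0, "tz": -0.125, "rx": 0, "ry": 0, "rz": 0, "fingers": 0}]'

```text
clock: 18.6
position: [545.9, 110.6, 197.1]
orientation: [180.0, -0.0, 54.0]
contact_force: [-0.9, -0.3, -7.0]
opening: 0.179
gripper_force: 58.6
```

Request:
move_arm --targets '[{"tx": 0, "ty": 0, "tz": -0.02, "rx": 0, "ry": 0, "rz": 0, "fingers": 0}, {"tx": 0, "ty": 0, "tz": -0.035, "rx": 0, "ry": 0, "rz": 0, "fingers": 0}, {"tx": 0, "ty": 0, "tz": -0.043, "rx": 0, "ry": 0, "rz": 0, "fingers": 0}, {"tx": 0, "ty": 0, "tz": -0.045, "rx": 0, "ry": 0, "rz": 0, "fingers": 0}, {"tx": 0, "ty": 0, "tz": -0.045, "rx": 0, "ry": 0, "rz": 0, "fingers": 0}]'

```text
clock: 19.1
position: [545.7, 110.6, 218.0]
orientation: [-180.0, 0.0, 54.0]
contact_force: [-0.1, -0.0, -8.1]
opening: 0.175
gripper_force: 58.7
```

Request:
move_arm --targets '[{"tx": 0, "ty": 0, "tz": 0, "rx": 0, "ry": 0, "rz": 0, "fingers": 0}, {"tx": 0, "ty": 0, "tz": 0, "rx": 0, "ry": 0, "rz": 0, "fingers": 0}, {"tx": 0, "ty": 0, "tz": 0, "rx": 0, "ry": 0, "rz": 0, "fingers": 0}, {"tx": 0, "ty": 0, "tz": 0, "rx": 0, "ry": 0, "rz": 0, "fingers": 0}, {"tx": 0, "ty": 0, "tz": 0, "rx": 0, "ry": 0, "rz": 0, "fingers": 0}]'

```text
clock: 19.6
position: [545.9, 110.6, 218.2]
orientation: [-180.0, 0.0, 54.0]
contact_force: [0.1, -0.6, -8.0]
opening: 0.176
gripper_force: 58.7
```

```bash
python3 - <<'E'
from h import *
s=arm.read_state();print(s["position"],s["contact_force"],s["ft_torque"],s["gripper_force"])
ims=[]
for n,(r,c) in dict(top=(160,260),side=(140,240)).items():
    im=arm.snapshot(n)[:,:,::-1].copy()
    ims.append(cv2.resize(im[r:r+100,c:c+100],(400,400),interpolation=cv2.INTER_CUBIC))
cv2.imwrite("pics/both6.png",cv2.hconcat(ims))
E
```

```text
[545.91798561 110.602078   218.17276414] [ 0.05691154 -0.5553595  -7.97665153] [ 0.14758713 -0.10327113  0.0385553 ] 58.65843415260315
```

View pics/both6.png

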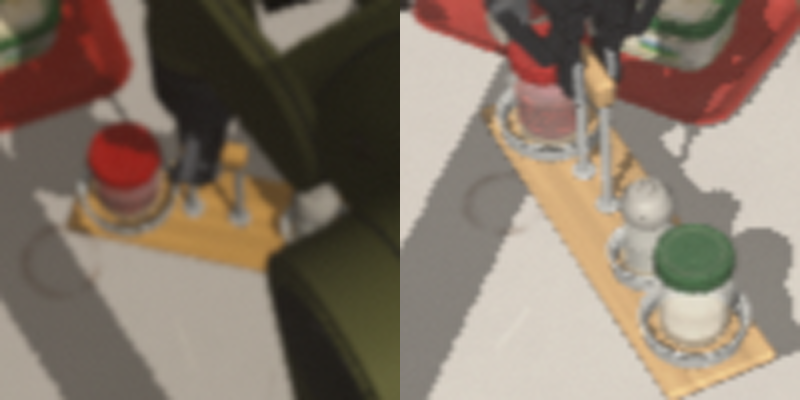

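The caddy is level and steady, 8 N (0.8 kg) hanging about 12 cm up. The jam jar (273,170), shaker (302,197) and jar (313,212) all stand upright in the side view.

```bash
python3 -c "
from plant import arm
print(arm.close_job())"
```

```text
the job is handed in; nothing more can be done
None
```

The job is handed in: the shaker stands in place 2 and the glass jar in place 3, and the arm is holding the loaded caddy level and still about 12 cm above the worktop; the hand-in gave no verdict.

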